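Zero the scale and open the push-and-turn fixative bottle

TASK

Get ready to weigh out fixative: first turn the tare knob on the scale until its red pointer stands on the green zero mark, and let go of it. Then press the green safety cap of the bottle down against its spring, twist it counter-clockwise (seen from above) about a sixth of a turn until it comes free, and lift it. Finish while still holding the cap, level and straight above the bottle about 8 cm higher than it sat, and leave the cup on the scale and all the other loose things where they stand.

Things in the scene. Friction and masses are not known exactly. Their poses are not given: they have to be found in the camera images.
- scale: White low dial scale fixed to the bench, 150 (x) by 250 (y) by 45 mm high; origin at the centre of its underside, z up. On its top: the tare dial (knob axis at y = -65 mm) and a steel weighing pan 96 mm across (at y = +70 mm, top 55 mm above the bench) carrying the cup. The green zero mark lies on the +x side of the knob axis: the pointer is at zero when it points along the scale's +x.
- tare_knob (a joint): Angle (rad) of the black tare knob about the vertical, counter-clockwise from above positive: 0 = red pointer on the green zero mark. Starts between 0.6 and 1.4, turns from -0.5 to 2.2, stays where left (friction 0.04 N m). It is a bar grip 40 mm long, 12 mm thick, 26 mm high (53 to 79 mm above the bench) on a 42 mm disc; bar and pointer lie along the scale's +x turned by this angle.
- tare_grip (a point): Point on the knob's vertical axis 69 mm above the bench, 10 mm below the top of the bar grip; its x axis runs along the bar towards the pointer.
- bottle: White bottle with blue label, 78 mm across, fixed in a dark steel holder (100 by 100 by 30 mm) bolted to the bench: it neither moves nor turns. Origin under its axis at bench height, z up. It tapers from 78 mm across at 74 mm height to a 33 mm neck at 104 mm; rim 136.5 mm high. Under the cap, lugs 47 mm across; in the mouth a sprung grey sealing plug that pushes the cap up with 5 N plus 1 N per mm pressed.
- cap: Green round push-and-turn cap, 56 mm across, 28 mm high, about 30 g, loose part; origin at the centre of its lower rim, z up, x along the white bar on its top. Locked, its origin is 120 mm above the bottle's and its x lies along the bottle's x (play 3 degrees). To open: press it down at least 4 mm (stop at 6.5 mm, about 12 N), turn it 60 degrees counter-clockwise from above, then lift.
- cap_top (a point): Centre of the cap's flat top, 28 mm above its origin, 148 mm above the bench when locked. Pressed down, the cap turns counter-clockwise; from about 35 degrees on it need not be pressed any more; it is free to lift between about 50 and 68 degrees and meets a stop at about 70. Clockwise it is blocked, and unpressed it does not turn.
- cup: Clear open plastic cup, 52 mm across, 40 mm high, loose on the scale's pan; origin at the centre of its underside. Leave it.
- ink_blue: Blue ink bottle with black cap, 32 mm across, 55 mm high, loose, near the bottle; origin under its centre. Leave it.
- ink_yellow: Yellow ink bottle with black cap, 32 mm across, 55 mm high, loose, near the bottle; origin under its centre. Leave it.
- pot_white: White specimen pot with orange lid, 60 mm across, 60 mm high, loose, towards the far side of the bench; origin under its centre. Leave it.
- pot_small: Small clear specimen pot with red lid, 44 mm across, 50 mm high, loose, between scale and bottle; origin under its centre. Leave it.
- probe: Flat blunt probe with yellow handle and steel blade, 140 mm long, 10 mm wide, 8 mm thick, lying loose towards the far side of the bench; origin under its middle. Leave it.
There are look-alikes about, which are no part of the job. Of the things shaped like the cap, the green one is meant.

How it is judged (in metres and radians):
On the way, in this order (a step that is already met when the one before it is completed fails the run):
1. the pointer stands on zero and the knob is let go (value of joint tare_knob between -0.1 and 0.1 rad and distance between the grasp point and tare_grip above 0.04 m), for 0.2 s.
2. the cap is pressed down (z of cap in the frame of bottle below 0.1172 m), for 0.04 s.
3. the cap is twisted to where it comes free (angle between the x axis of cap and the x axis of bottle, either way round above 0.7 rad and z of cap in the frame of bottle below 0.145 m), for 0.04 s.
At the end, for the whole second after the job is handed in: The robot still grips the cap and holds it still, level (within 0.2 rad) and above the bottle: its axis within 30 mm of the bottle's, 45 to 120 mm higher than it sat, touching the bottle nowhere; the tare pointer stands within 0.1 rad of zero (value of joint tare_knob between -0.1 and 0.1 rad and z of cap in the frame of bottle between 0.165 and 0.24 m and horizontal distance between cap and bottle below 0.03 m and angle between cap's own z axis and vertical below 0.2 rad and contact force between the fingers and cap above 1 N and contact force between cap and bottle below 0.1 N and linear speed of cap below 0.03 m/s); the arm keeps its last pose, push and grip.
It fails at once if the cup or another loose bystander is shifted by more than 30 mm or tipped over (distance of any of cup, ink_blue, ink_yellow, pot_white, pot_small, probe from where it was at the start of the episode above 0.03 m or angle between any of cup, ink_blue, ink_yellow, pot_white, pot_small, probe's own z axis and vertical above 0.5 rad).
It also fails if it takes over 51 s, if anything falls off the work surface, if the arm or the gripper's body presses on something with over 40 N, if the wrist force passes 120 N, or if a joint passes its speed limit or range.

ROBOT

A 6-joint arm with a two-finger parallel gripper is mounted at the origin on the work surface. World frame = base frame: x ahead of the robot, y to its left, z up, the work surface at z = 0. Lengths are in mm, angles in rad, forces in N, time in s.
With the tool pointing down it reaches from about 275 to 750 mm from the base axis. Payload 10.2 kg.
Tool frame: the origin (TCP) lies at the very end of the fingers, on their centre line; the grasp point (between the pads) lies 19 mm behind it; x points along the fingers, y is the direction in which the jaws open and shut, and the axes are right-handed (so a half turn about x gives the same grasp; the last joint's range is limited). The gripper opens to 85 mm and grips with 20 to 120 N. Pads are 22 mm wide; open, the fingers measure 114 mm over their backs; the gripper's body (76 mm by 85 mm) begins 54 mm behind the grasp point. The pads swing forward as they close: fully open they stand 13 mm farther back than shut.
Start: joints at [-1.416, 0.313, 1.498, -0, 1.331, -0.223], TCP at [193.648, -487.987, 231.294] pointing down, gripper open.
Joint ranges: [-2.94, 2.94], [-0.97, 2.17], [0.19, 2.56], [-1.23, 4.37], [0.02, 3.11], [-2.88, 2.88]. Speed limits (rad/s): [2.39, 2.39, 3.01, 3.14, 3.14, 3.14].

INTERFACE

Orientations are given as a unit quaternion [w, x, y, z].
In Python, from rig import ctrl, viewer, finish_job gives the robot as it stands.
- The arm moves only by the tool carry_out, never from a script. Its argument "targets" is a list of rows, each an object of numbers: "x", "y", "z": the shift along the world's x, y, z in m; "ax", "ay", "az": the turn, a rotation vector about the world's x, y, z in rad; "hand": the opening, from -1 (shut) to 1 (fully open). A call has 1 to 5 rows; each row is the pose to reach, as a shift and turn from the pose commanded when the call began; what a row does not reach only later rows make up. A row lasts 1/8 s, in which the tool goes at most 62.5 mm and 10.7 degrees, less where a joint would pass 70% of its speed; a pose out of reach is approached as far as the arm can. A call with a gripper value outside its range is refused whole. The fingers move at their own pace and stop on an object; "grip_force" is the grip in N (left out, the last holds). Time passes only in rows, so rows that repeat a pose let the fingers close. It gives the time, the measured TCP pose, the force and the opening at its end, in the units of the state.
- ctrl.sense(): the state, without advancing time (a new reading comes with each control period).
- viewer.capture(name): name is "scene" or "top" or "wrist"; returns the picture (480x640x3 uint8, blue, green, red); there is no depth.
- viewer.camera_info(name): a dict with "fx", "fy", "cx", "cy" (pixels), "R" (3x3) and "t" (3): a world point X has camera coordinates R X + t. Camera axes: x right, y down, z forward; pixel columns grow to the right and rows downward; lengths in mm; the calibration is good to about 2 mm. A picture is of the moment at which its call begins: read the wrist's pose just before it. camera_info takes no time and is no camera call; for the wrist camera it gives the pose at the moment of the call.
- finish_job(): hands the job in, once; it reports no verdict.
The state is a dict: "time_s": time; "joints": joint angles; "dq": joint speeds; "tau": joint torques, N m; "eef_pos": TCP position; "ee_rot": TCP orientation; "force": force on the tool from outside, world axes, zero at the start; "wrist_torque": the same for the moment, N m; "grip_width": opening from 0.0 (shut) to 1.0 (fully open).
Only numpy, scipy, OpenCV 4.12 (cv2) and the standard library are available. Lean on these libraries where they do the work, as an engineer would, in place of code of your own. Each camera call takes 0.05 s, during which the arm holds its last target. There are 200 camera calls.

## Working session

There is one attempt and no reset: what is moved stays moved. The work goes in short steps, Python scripts to look and compute and a tool call to move; the robot and the scene stay as the last step left them, time stands still between calls to the robot, and variables do not carry over. Pictures are saved under pics/ and viewed, about 8 in all and at most 12, crops included, and the job is handed in when it is done.

Besides the shell and the picture viewer there is one more tool, called after "Call:" as name(argument=value, ...), one argument or row to a line, values as JSON. carry_out: Moves the arm, as the interface text tells. Its arguments: {"type":"object","properties":{"targets":{"type":"array"},"grip_force":{"type":"number"}},"required":["targets"]}

```bash
mkdir -p pics
python3 - <<'E'
from rig import ctrl, viewer
import cv2, numpy as np
for n in ("scene","top"):
    im=viewer.capture(n); cv2.imwrite(f"pics/{n}0.png",im)
    c=viewer.camera_info(n); print(n,c["fx"],c["cx"],c["cy"],np.round(c["R"],3).tolist(),np.round(c["t"],1))
print(ctrl.sense())
E
```

```text
scene 545.3430351635872 307.3522123234512 250.24788948496715 [[-0.014, 1.0, -0.019], [0.709, -0.004, -0.705], [-0.705, -0.024, -0.709]] [  12.8 -330.1 1488.3]
top 549.9941959716296 323.3063975028161 236.98533777723773 [[0.016, -1.0, -0.005], [-0.993, -0.016, -0.114], [0.114, 0.007, -0.993]] [ -25.2  604.2 1252.9]
{'time_s': 0.1, 'joints': array([-1.41640241e+00,  3.13376505e-01,  1.49831587e+00,  1.74873268e-05,
        1.33100777e+00, -2.23383223e-01]), 'dq': array([ 0.00037647, -0.001495  , -0.00165388, -0.00081821,  0.00010483,
       -0.00093284]), 'tau': array([ 2.60032852e-03, -4.12897110e+01, -2.60144162e+01, -1.63744135e-04,
        2.98546016e-03, -1.60083797e-06]), 'eef_pos': array([ 193.61624796, -487.76315323,  230.81831247]), 'ee_rot': array([ 0.13237898,  0.69454952,  0.13316122, -0.69451051]), 'force': array([ 0.37918571, -0.82376256, -0.20403261]), 'wrist_torque': array([-0.01060827,  0.00752715, -0.02735762]), 'grip_width': 0.9996688584317602}
```

View pics/top0.png

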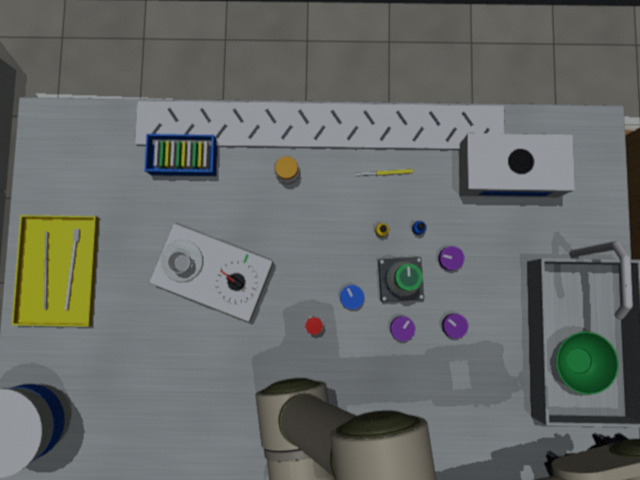

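View pics/scene0.png

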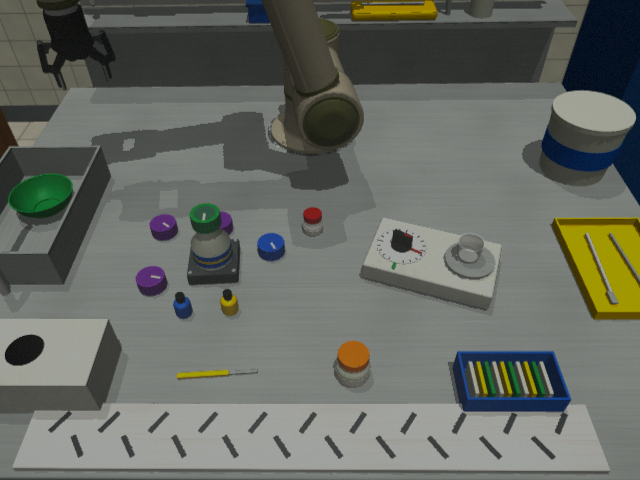

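Top view: the tare knob is at (236,282), its red pointer at (224,272) and the green mark at (246,258). The cup is on the pan at (181,262).

Candidates for the cap:
- Green disc on the bottle at (407,277). This is the one I choose: green, with a white bar, sitting on the bottle in its holder.
- Green bowl in the tray at (587,362).
- Purple caps at (452,259), (402,328) and (455,326).
- Blue cap at (352,297).

Next I'll measure, with a close crop.

```bash
cat > h.py <<'E'
import cv2, numpy as np
from rig import ctrl, viewer
def ray(c,p,z):
    d=np.array([(p[0]-c["cx"])/c["fx"],(p[1]-c["cy"])/c["fy"],1.]); R=np.array(c["R"]); t=np.array(c["t"])
    o=-R.T@t; d=R.T@d; return o+d*(z-o[2])/d[2]
def proj(c,X):
    q=np.array(c["R"])@np.array(X,float)+np.array(c["t"]); return np.array([c["fx"]*q[0]/q[2]+c["cx"],c["fy"]*q[1]/q[2]+c["cy"]])
def tri(c1,p1,c2,p2):
    A=[]
    for c,p in((c1,p1),(c2,p2)):
        P=np.c_[np.array(c["R"]),np.array(c["t"])]; K=np.array([[c["fx"],0,c["cx"]],[0,c["fy"],c["cy"]],[0,0,1]]); P=K@P
        A+=[p[0]*P[2]-P[0],p[1]*P[2]-P[1]]
    A=np.array(A); return np.linalg.lstsq(A[:,:3],-A[:,3],rcond=None)[0]
def blobs(im,lo,hi,roi,amin=4):
    x0,y0,x1,y1=roi; m=cv2.inRange(cv2.cvtColor(im[y0:y1,x0:x1],cv2.COLOR_BGR2HSV),lo,hi)
    n,l,s,c=cv2.connectedComponentsWithStats(m)
    return [(np.round(c[i]+[x0,y0],1),s[i]) for i in range(1,n) if s[i,4]>=amin],m,l
E
python3 - <<'E'
from h import *
c=viewer.camera_info("top"); s=viewer.camera_info("scene")
t=cv2.imread("pics/top0.png"); sc=cv2.imread("pics/scene0.png")
G=((45,90,40),(85,255,255)); Rr=((0,120,80),(8,255,255))
for nm,im,cc,rc,rs in(("top",t,c,(375,250,435,310),(150,220,280,325)),("scene",sc,s,(180,195,230,240),(360,215,505,305))):
    for lab,b in(("cap",blobs(im,*G,rc)),("mark",blobs(im,*G,rs)),("ptr",blobs(im,*Rr,rs)),("blk",blobs(im,(0,0,0),(180,255,45),rs,30))):
        print(nm,lab,[(p.tolist(),q.tolist()) for p,q in b[0]])
h=proj
# scale outline: white on top
x0,y0,x1,y1=145,218,280,327
a=cv2.resize(t[218:327,145:280],None,fx=4,fy=4,interpolation=cv2.INTER_CUBIC)
b=cv2.resize(t[250:310,375:435],None,fx=4.2,fy=4.2,interpolation=cv2.INTER_CUBIC)
k=cv2.resize(sc[215:265,360:440],None,fx=3.2,fy=3.2,interpolation=cv2.INTER_CUBIC)
o=np.zeros((600,800,3),np.uint8); o[:a.shape[0],:a.shape[1]]=a; o[:b.shape[0],542:542+b.shape[1]]=b; o[260:260+k.shape[0],542:542+k.shape[1]]=k
cv2.imwrite("pics/crop1.png",o)
E
```

```text
top cap [([408.1, 277.2], [20, 13, 27, 28, 556])]
top mark [([245.4, 258.3], [94, 35, 4, 8, 15])]
top ptr [([223.0, 272.5], [71, 51, 5, 4, 6]), ([229.7, 277.9], [77, 55, 7, 7, 16])]
top blk [([236.3, 281.9], [78, 54, 16, 16, 187])]
scene cap [([205.0, 217.0], [10, 8, 30, 31, 668])]
scene mark [([393.5, 265.3], [32, 47, 4, 7, 19])]
scene ptr [([407.2, 234.9], [44, 18, 8, 5, 13]), ([415.6, 250.2], [51, 33, 11, 5, 19])]
scene blk [([400.6, 241.3], [32, 15, 20, 22, 317])]
```

View pics/crop1.png

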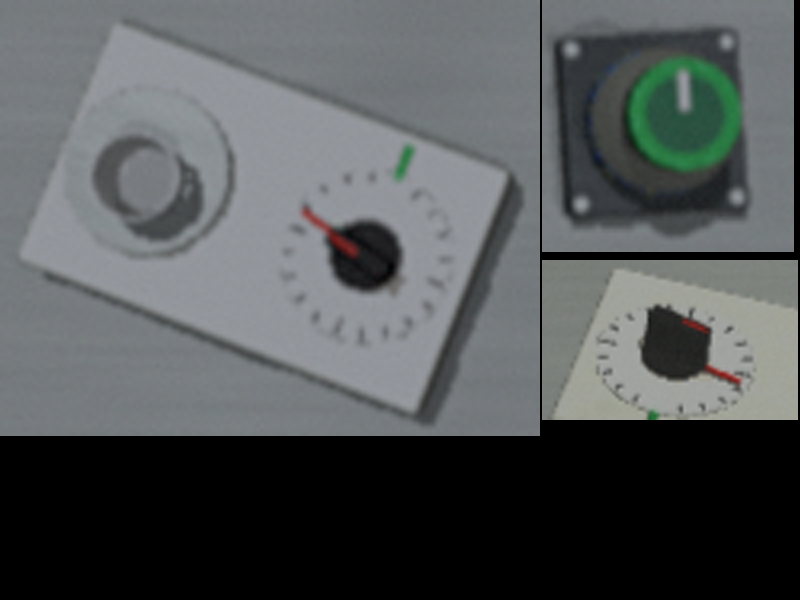

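Crop: the green cap with its white bar (bar towards image up, about world +x) sits on the bottle. The pointer on the dial is to the left of the green mark. Scale top corners in the crop are (122,22), (508,172), (415,412) and (22,255).

```bash
cat > m.py <<'E'
from h import *
c=viewer.camera_info("top"); s=viewer.camera_info("scene")
f=lambda u,v:(145+u/4-.375,218+v/4-.375)
P=[ray(c,f(*q),45)[:2] for q in((122,22),(508,172),(415,412),(22,255))]
print("corners",np.round(P,1).tolist(),[round(float(np.linalg.norm(P[i]-P[(i+1)%4])),1) for i in range(4)])
ctr=np.mean(P,0); yv=(P[0]+P[3]-P[1]-P[2]); xv=P[0]+P[1]-P[2]-P[3]
ay=np.arctan2(-yv[0],yv[1]); ax=np.arctan2(xv[1],xv[0]); print("ctr",ctr,"yaw",ax,ay)
a=(ax+ay)/2; k=ctr+65*np.array([np.sin(a),-np.cos(a)]); print("knob from box",k)
print("blk ray z79",ray(c,(236.3,281.9),70))
m=ray(c,(245.4,258.3),45.5); m2=tri(c,(245.4,258.3),s,(393.5,265.3)); print("mark",m,m2)
pt=ray(c,f(305,212),49); pt2=ray(s,(360+738/3.2-542/3.2,215+(381-260)/3.2),49); print("ptr tip",pt,pt2)
for q in(pt,pt2): print("ptr ang rel",np.arctan2(q[1]-k[1],q[0]-k[0])-a)
print("mark ang rel",np.arctan2(m[1]-k[1],m[0]-k[0])-a)
print("cap tri",tri(c,(408.1,277.2),s,(205,217)),"ray146",ray(c,(408.1,277.2),144),ray(s,(205,217),140))
g=lambda u,v:(375+(u-542)/4.2-.38,250+v/4.2-.38)
H=[ray(c,g(*q),30)[:2] for q in((571,48),(727,42),(737,196),(581,204))]
print("screws",np.round(H,1).tolist(),"ctr",np.mean(H,0)); e=H[0]+H[1]-H[2]-H[3]; print("holder yaw",np.arctan2(e[1],e[0]))
b=[ray(c,g(*q),148)[:2] for q in((685,110),(683,70))]; d=b[1]-b[0]; print("bar yaw",np.arctan2(d[1],d[0]),d)
for n,p,z in(("small",(314.5,326.5),50),("bluecap",(352,297),28),("yel",(382,230),55),("blu",(419,228),55),("p1",(452,259),28),("p2",(402,328),28),("cup",(181,262),75)): print(n,np.round(ray(c,p,z),0))
E
python3 m.py; python3 -c "
from rig import viewer;import numpy as np
c=viewer.camera_info('wrist');print(c['fx'],c['cx'],c['cy'],np.round(c['R'],3).tolist(),-np.array(c['R']).T@np.array(c['t']))"
```

```text
corners [[630.4, 330.3], [546.5, 102.9], [408.5, 152.3], [494.2, 381.6]] [242.4, 146.6, 244.8, 145.6]
ctr [519.89947815 241.79884576] yaw -0.35193036936908767 -0.3557015586242148
knob from box [497.3782837  180.82511535]
blk ray z79 [495.41968787 178.85139105  70.        ]
mark [550.87015917 163.66713439  45.5       ] [551.01004228 164.00663986  43.62907409]
ptr tip [521.32573248 218.66843926  49.        ] [522.35019318 221.12996061  49.        ]
ptr ang rel 1.3604199897402114
ptr ang rel 1.369922986873919
mark ang rel 0.043425004398773004
cap tri [ 509.31826391 -198.38387216  135.09079166] ray146 [ 508.99623274 -197.4627161   144.        ] [ 514.84628294 -196.41102756  140.        ]
screws [[550.6, -152.4], [555.3, -239.1], [470.3, -244.3], [464.5, -158.3]] ctr [ 510.16907445 -198.48765915]
holder yaw 0.06470189018266138
bar yaw 0.04860831623277256 [20.12812714  0.97916567]
small [398.   1.  50.]
bluecap [466. -84.  28.]
yel [ 621. -151.   55.]
blu [ 626. -236.   55.]
p1 [ 558. -317.   28.]
p2 [ 397. -200.   28.]
cup [538. 304.  75.]
357.7595373538892 314.7633508834286 238.96467017941572 [[0.368, -0.93, -0.003], [-0.886, -0.352, 0.301], [-0.281, -0.108, -0.954]] [ 265.2865011  -459.59225226  373.68281157]
```

Call:
carry_out(
  targets=[
    {"x": 0.023, "y": 0.051, "az": 0.05},
    {"x": 0.046, "y": 0.102, "az": 0.1},
    {"x": 0.069, "y": 0.153, "az": 0.15},
    {"x": 0.092, "y": 0.204, "az": 0.2},
    {"x": 0.115, "y": 0.255, "az": 0.25},
  ],
  grip_force=60,
)

```text
invalid input at $.targets[0]: expected keys x, y, z, ax, ay, az, hand
```

Call:
carry_out(
  targets=[
    {"x": 0.023, "y": 0.051, "az": 0.05},
    {"x": 0.046, "y": 0.102, "az": 0.1},
    {"x": 0.069, "y": 0.153, "az": 0.15},
    {"x": 0.092, "y": 0.204, "az": 0.2},
    {"x": 0.115, "y": 0.255, "az": 0.25},
  ],
)

```text
invalid input at $.targets[0]: expected keys x, y, z, ax, ay, az, hand
```

Call:
carry_out(
  targets=[
    {"x": 0.023, "y": 0.051, "z": -0.015, "az": 0.05},
    {"x": 0.046, "y": 0.102, "z": -0.03, "az": 0.1},
    {"x": 0.073, "y": 0.158, "z": -0.04, "az": 0.12},
    {"x": 0.073, "y": 0.158, "z": -0.04, "az": 0.12},
    {"x": 0.073, "y": 0.158, "z": -0.04, "az": 0.12},
  ],
)

```text
invalid input at $.targets[0]: expected keys x, y, z, ax, ay, az, hand
```

Run:
```python
from h import *
s=ctrl.sense(); c=viewer.camera_info("wrist"); im=viewer.capture("wrist"); cv2.imwrite("pics/w1.png",im)
import pickle; pickle.dump(c,open("w1.pkl","wb"))
print(s["time_s"],s["eef_pos"],s["ee_rot"],s["joints"])
print("expected knob px",proj(c,(497,180,79)))
```

```text
0.1 [ 193.61624796 -487.76315323  230.81831247] [ 0.13237898  0.69454952  0.13316122 -0.69451051] [-1.41640241e+00  3.13376505e-01  1.49831587e+00  1.74873268e-05
  1.33100777e+00 -2.23383223e-01]
expected knob px [ -925.1820483 -1026.558905 ]
```

View pics/w1.png

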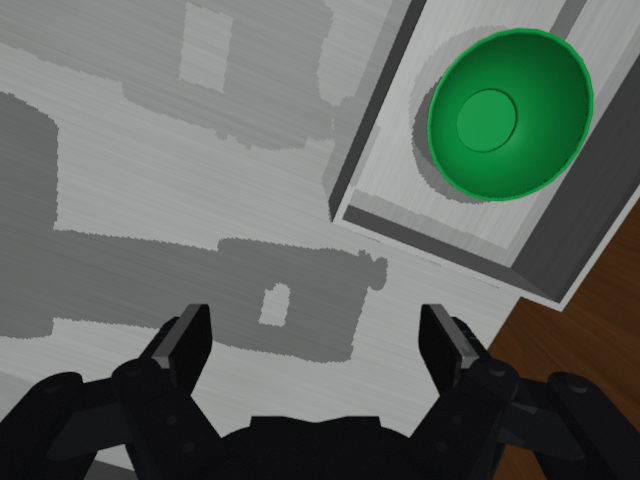

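The moves were refused because every key is required, so the arm has not moved. This picture only shows the start pose, with the bowl at (510,110).

Call:
carry_out(
  targets=[
    {"x": 0.023, "y": 0.051, "z": 0, "ax": 0, "ay": 0, "az": 0.05, "hand": 1},
    {"x": 0.046, "y": 0.102, "z": 0, "ax": 0, "ay": 0, "az": 0.1, "hand": 1},
    {"x": 0.069, "y": 0.153, "z": 0, "ax": 0, "ay": 0, "az": 0.15, "hand": 1},
    {"x": 0.092, "y": 0.204, "z": 0, "ax": 0, "ay": 0, "az": 0.2, "hand": 1},
    {"x": 0.115, "y": 0.255, "z": 0, "ax": 0, "ay": 0, "az": 0.25, "hand": 1},
  ],
  grip_force=60,
)

```text
time_s: 0.78
eef_pos: [309.0, -231.3, 231.3]
ee_rot: [0.219, 0.672, 0.219, -0.672]
force: [0.8, -0.2, 0.8]
grip_width: 0.995
```

Call:
carry_out(
  targets=[
    {"x": 0.023, "y": 0.051, "z": 0, "ax": 0, "ay": 0, "az": 0.05, "hand": 1},
    {"x": 0.046, "y": 0.102, "z": 0, "ax": 0, "ay": 0, "az": 0.1, "hand": 1},
    {"x": 0.069, "y": 0.153, "z": 0, "ax": 0, "ay": 0, "az": 0.15, "hand": 1},
    {"x": 0.092, "y": 0.204, "z": 0, "ax": 0, "ay": 0, "az": 0.2, "hand": 1},
    {"x": 0.115, "y": 0.255, "z": 0, "ax": 0, "ay": 0, "az": 0.25, "hand": 1},
  ],
)

```text
time_s: 1.4
eef_pos: [424.1, 23.9, 231.3]
ee_rot: [0.301, 0.64, 0.301, -0.64]
force: [-0.4, -0.9, -0.2]
grip_width: 1.002
```

Call:
carry_out(
  targets=[
    {"x": 0.023, "y": 0.051, "z": -0.015, "ax": 0, "ay": 0, "az": 0.05, "hand": 1},
    {"x": 0.046, "y": 0.102, "z": -0.03, "ax": 0, "ay": 0, "az": 0.1, "hand": 1},
    {"x": 0.073, "y": 0.157, "z": -0.04, "ax": 0, "ay": 0, "az": 0.12, "hand": 1},
    {"x": 0.073, "y": 0.157, "z": -0.04, "ax": 0, "ay": 0, "az": 0.12, "hand": 1},
    {"x": 0.073, "y": 0.157, "z": -0.04, "ax": 0, "ay": 0, "az": 0.12, "hand": 1},
  ],
)

```text
time_s: 2.02
eef_pos: [496.4, 178.7, 191.1]
ee_rot: [-0.338, -0.621, -0.338, 0.621]
force: [-1.2, 0.2, 1.0]
grip_width: 1.0
```

```bash
cat > w.py <<'E'
from h import *
import pickle,sys
n=sys.argv[1]; X=[float(v) for v in sys.argv[2:5]]
s=ctrl.sense(); c=viewer.camera_info("wrist"); im=viewer.capture("wrist"); cv2.imwrite(f"pics/{n}.png",im); pickle.dump(c,open(n+".pkl","wb"))
print(s["time_s"],s["eef_pos"],s["ee_rot"],s["joints"]); print("expected px",proj(c,X))
E
python3 w.py w2 497 180 79
```

```text
2.025 [496.36662301 178.70318282 191.09810334] [-0.3383558  -0.62061739 -0.33839255  0.62116011] [ 1.23414623e-01  3.53214556e-01  1.55034617e+00 -2.46650457e-04
  1.23876502e+00  6.96324081e-01]
expected px [315.04022851 232.83193598]
```

View pics/w2.png

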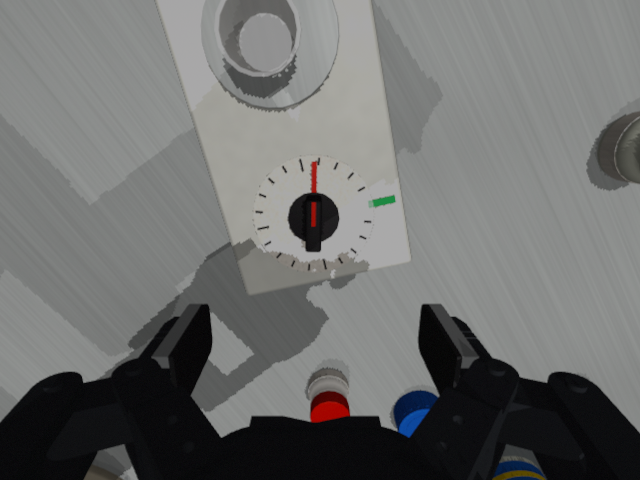

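The bar is vertical in the picture, about (314,195) to (314,250). The red pointer tip is at (314,162) and the green mark at (384,201).

Run:
```python
from h import *
import pickle
c=pickle.load(open("w2.pkl","rb")); im=cv2.imread("pics/w2.png")
red,_,_=blobs(im,(0,120,80),(8,255,255),(250,150,380,260)); print([(p.tolist(),q.tolist()) for p,q in red])
g,_,_=blobs(im,(45,90,40),(85,255,255),(350,180,410,230)); print(g)
_,m,l=blobs(im,(0,0,0),(180,255,60),(280,185,350,255),30)
_,m,l=blobs(im,(0,0,0),(180,255,25),(280,185,350,255),30)
ys,xs=np.nonzero(m); print("bar dark",xs.mean()+280,ys.mean()+185,len(xs))
tip=ray(c,(314.5,162),49); r2=ray(c,(314,189),49); d=tip-r2; print("ptr yaw",np.arctan2(d[1],d[0]))
t,b=ray(c,(313.5,194),79),ray(c,(313.5,250),79); print("bar ends",t,b,(t+b)/2,np.linalg.norm(t-b),"yaw",np.arctan2(*(t-b)[1::-1]))
mk=ray(c,g[0][0],45.5); a,bb=ray(c,(373,204),45.5),ray(c,(395,199.5),45.5); print("mark",mk,"line yaw",np.arctan2(*(bb-a)[1::-1]))
k=(t+b)[:2]/2; print("mark yaw from knob",np.arctan2(mk[1]-k[1],mk[0]-k[0]))
```

```text
[([313.7, 176.4], [61, 12, 6, 31, 139]), ([313.0, 214.0], [61, 52, 5, 25, 123])]
[(array([383.4, 200.7]), array([ 22,  16,  23,  11, 152], dtype=int32))]
bar dark 308.6136023916293 220.2017937219731 1338
ptr yaw 0.9779981900508717
bar ends [511.86224146 205.05036729  79.        ] [488.69350309 169.28159593  79.        ] [500.27787228 187.16598161  79.        ] 42.61684458007312 yaw 0.9960139728644263
mark [553.39828857 164.36910561  45.5       ] line yaw -0.3661463894479056
mark yaw from knob -0.40538444089696657
```

Run:
```python
from h import *
import pickle
c=pickle.load(open("w2.pkl","rb"))
for z in(49,53): print(z,ray(c,(289,218),z),ray(c,(339,218),z),np.linalg.norm(ray(c,(289,218),z)-ray(c,(339,218),z)),ray(c,(314,218),z))
for X in((497.4,180.8),(499.7,186),(498.5,183.5)): print(X,[np.round(proj(c,(*X,z))) for z in(51,79)])
k=np.array([498.5,184.]); print(np.arctan2(*(np.array([553.4,164.4])-k)[::-1]))
im=cv2.imread("pics/w2.png")[140:270,240:410]; cv2.imwrite("pics/c2.png",cv2.resize(im,None,fx=4.5,fy=4.5,interpolation=cv2.INTER_CUBIC))
```

```text
49 [481.0896904  194.77378377  49.        ] [515.53249518 172.53570501  49.        ] 40.998035901201 [498.31309241 183.65345333  49.        ]
53 [481.89188116 195.45676249  53.        ] [515.85115214 173.53087847  53.        ] 40.42247488006489 [498.8734882  184.49254755  53.        ]
(497.4, 180.8) [array([315., 222.]), array([315., 232.])]
(499.7, 186) [array([314., 215.]), array([314., 224.])]
(498.5, 183.5) [array([314., 219.]), array([314., 228.])]
-0.34290854692940853
```

View pics/c2.png

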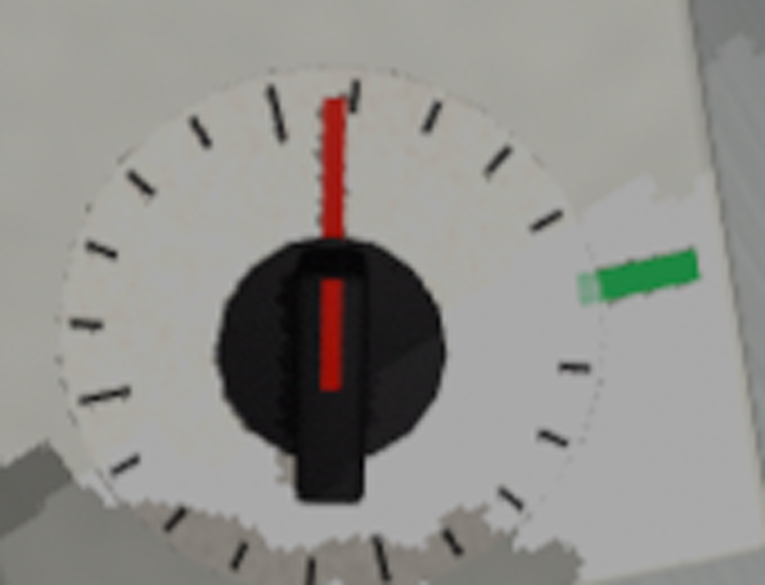

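Call:
carry_out(
  targets=[
    {"x": 0.003, "y": 0.0055, "z": -0.045, "ax": 0, "ay": 0, "az": 0, "hand": 1},
    {"x": 0.003, "y": 0.0055, "z": -0.09, "ax": 0, "ay": 0, "az": 0, "hand": 1},
    {"x": 0.003, "y": 0.0055, "z": -0.134, "ax": 0, "ay": 0, "az": 0, "hand": 0.2},
    {"x": 0.003, "y": 0.0055, "z": -0.134, "ax": 0, "ay": 0, "az": 0, "hand": -1},
    {"x": 0.003, "y": 0.0055, "z": -0.134, "ax": 0, "ay": 0, "az": 0, "hand": -1},
  ],
  grip_force=40,
)

```text
time_s: 2.7
eef_pos: [500.7, 184.0, 59.4]
ee_rot: [0.338, 0.622, 0.338, -0.62]
force: [0.5, -0.4, 0.6]
grip_width: 0.376
```

Call:
carry_out(
  targets=[
    {"x": 0, "y": 0, "z": 0, "ax": 0, "ay": 0, "az": 0, "hand": -1},
    {"x": 0, "y": 0, "z": 0, "ax": 0, "ay": 0, "az": 0, "hand": -1},
    {"x": 0, "y": 0, "z": 0, "ax": 0, "ay": 0, "az": 0, "hand": -1},
  ],
)

```text
time_s: 3.08
eef_pos: [499.2, 185.3, 59.6]
ee_rot: [0.338, 0.621, 0.339, -0.621]
force: [-9.2, 3.7, 12.8]
grip_width: 0.129
```

Call:
carry_out(
  targets=[
    {"x": -0.001, "y": 0.0005, "z": 0.003, "ax": 0, "ay": 0, "az": -0.1, "hand": -1},
    {"x": -0.001, "y": 0.0005, "z": 0.003, "ax": 0, "ay": 0, "az": -0.25, "hand": -1},
    {"x": -0.001, "y": 0.0005, "z": 0.003, "ax": 0, "ay": 0, "az": -0.4, "hand": -1},
    {"x": -0.001, "y": 0.0005, "z": 0.003, "ax": 0, "ay": 0, "az": -0.55, "hand": -1},
    {"x": -0.001, "y": 0.0005, "z": 0.003, "ax": 0, "ay": 0, "az": -0.7, "hand": -1},
  ],
)

```text
time_s: 3.7
eef_pos: [499.4, 184.8, 60.0]
ee_rot: [0.103, 0.7, 0.103, -0.699]
force: [8.8, -0.5, -19.1]
grip_width: 0.127
```

Call:
carry_out(
  targets=[
    {"x": 0, "y": 0, "z": 0, "ax": 0, "ay": 0, "az": -0.15, "hand": -1},
    {"x": 0, "y": 0, "z": 0, "ax": 0, "ay": 0, "az": -0.3, "hand": -1},
    {"x": 0, "y": 0, "z": 0, "ax": 0, "ay": 0, "az": -0.45, "hand": -1},
    {"x": 0, "y": 0, "z": 0, "ax": 0, "ay": 0, "az": -0.6, "hand": -1},
    {"x": 0, "y": 0, "z": 0, "ax": 0, "ay": 0, "az": -0.64, "hand": -1},
  ],
)

```text
time_s: 4.32
eef_pos: [499.4, 184.1, 60.0]
ee_rot: [-0.121, 0.697, -0.122, -0.696]
force: [9.1, -4.0, -18.7]
grip_width: 0.126
```

Call:
carry_out(
  targets=[
    {"x": 0, "y": 0, "z": 0, "ax": 0, "ay": 0, "az": 0, "hand": -1},
    {"x": 0, "y": 0, "z": 0, "ax": 0, "ay": 0, "az": 0, "hand": -1},
  ],
)

```text
time_s: 4.58
eef_pos: [499.4, 184.1, 60.0]
ee_rot: [-0.12, 0.697, -0.121, -0.696]
force: [9.4, -4.3, -17.9]
grip_width: 0.129
```

```bash
python3 w.py w3 499 184 49
python3 - <<'E'
from h import *
from rig import ctrl
q=ctrl.sense()["ee_rot"]; from scipy.spatial.transform import Rotation as R
M=R.from_quat([*q[1:],q[0]]).as_matrix(); print("bar yaw",np.arctan2(M[1,1],M[0,1])+np.pi/2, M[:,0])
E
```

```text
4.575 [499.41996409 184.08698697  59.98394618] [-0.12020058  0.69748811 -0.12078185 -0.69604159] [ 1.33560107e-01  5.26652171e-01  1.67329030e+00 -1.73128441e-03
  9.39946189e-01  2.04784844e+00]
expected px [315.57984876 296.55284284]
bar yaw -0.34249720813593476 [ 0.00185113 -0.00116551 -0.99999761]
```

View pics/w3.png

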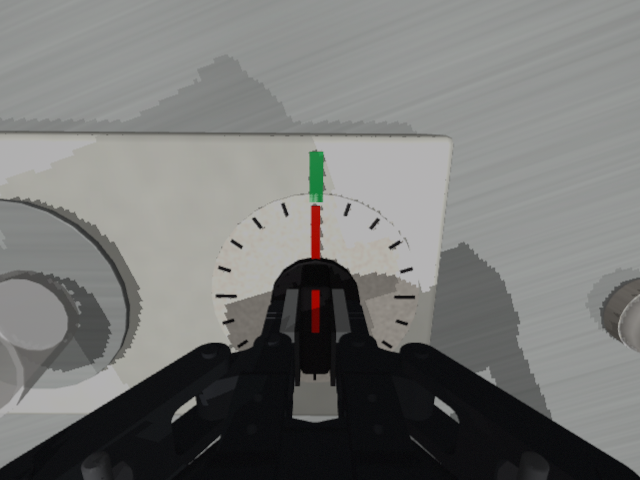

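Pointer tip (315,207) and green mark (317,165) are in line, so the pointer is on zero. I'll let go and rise.

Call:
carry_out(
  targets=[
    {"x": 0, "y": 0, "z": -0.002, "ax": 0, "ay": 0, "az": 0, "hand": -1},
    {"x": 0, "y": 0, "z": -0.001, "ax": 0, "ay": 0, "az": 0, "hand": 1},
    {"x": 0, "y": 0, "z": 0, "ax": 0, "ay": 0, "az": 0, "hand": 1},
    {"x": 0, "y": 0, "z": 0, "ax": 0, "ay": 0, "az": 0, "hand": 1},
    {"x": 0, "y": 0, "z": 0.02, "ax": 0, "ay": 0, "az": 0, "hand": 1},
  ],
)

```text
time_s: 5.25
eef_pos: [497.9, 185.0, 79.7]
ee_rot: [0.12, -0.696, 0.121, 0.698]
force: [-0.4, -0.1, -0.3]
grip_width: 0.96
```

Call:
carry_out(
  targets=[
    {"x": 0, "y": 0, "z": 0.05, "ax": 0, "ay": 0, "az": 0, "hand": 1},
    {"x": 0, "y": 0, "z": 0.1, "ax": 0, "ay": 0, "az": 0, "hand": 1},
    {"x": 0, "y": 0, "z": 0.15, "ax": 0, "ay": 0, "az": 0, "hand": 1},
    {"x": 0, "y": 0, "z": 0.15, "ax": 0, "ay": 0, "az": 0, "hand": 1},
    {"x": 0, "y": 0, "z": 0.15, "ax": 0, "ay": 0, "az": 0, "hand": 1},
  ],
)

```text
time_s: 5.88
eef_pos: [498.3, 185.0, 229.6]
ee_rot: [0.12, -0.696, 0.12, 0.697]
force: [-0.2, -0.8, -0.1]
grip_width: 1.001
```

```bash
python3 w.py w4 499 184 49
python3 - <<'E'
from h import *
import pickle
c=pickle.load(open("w4.pkl","rb")); im=cv2.imread("pics/w4.png")
r,_,_=blobs(im,(0,120,80),(8,255,255),(200,100,420,330),15); g,_,_=blobs(im,(45,90,40),(85,255,255),(200,80,420,330),15)
print(r,g)
k=np.array([499,184.])
for p,_ in r[:1]:
    q=ray(c,p,49); print("ptr",np.arctan2(*(q[:2]-k)[::-1]))
q=ray(c,g[0][0],45.5); print("mark",np.arctan2(*(q[:2]-k)[::-1]))
E
```

```text
5.875 [498.25650787 185.01102736 229.56661917] [ 0.12026528 -0.69640772  0.12047843  0.69716389] [1.34919628e-01 3.29113180e-01 1.48011396e+00 3.56947890e-05
 1.33347603e+00 2.04783682e+00]
expected px [315.91540584 211.50916295]
[(array([315.5, 177.4]), array([114,  64,   4,  28, 111], dtype=int32)), (array([315.5, 209.5]), array([114,  99,   4,  22,  88], dtype=int32))] [(array([315.8, 147.7]), array([113,  57,   7,  25, 151], dtype=int32))]
ptr -0.33013133748670725
mark -0.3403520153830201
```

Call:
carry_out(
  targets=[
    {"x": 0.002, "y": -0.045, "z": 0.01, "ax": 0, "ay": 0, "az": 0, "hand": 1},
    {"x": 0.004, "y": -0.095, "z": 0.02, "ax": 0, "ay": 0, "az": 0, "hand": 1},
    {"x": 0.006, "y": -0.145, "z": 0.03, "ax": 0, "ay": 0, "az": 0, "hand": 1},
    {"x": 0.008, "y": -0.195, "z": 0.03, "ax": 0, "ay": 0, "az": 0, "hand": 1},
    {"x": 0.01, "y": -0.245, "z": 0.03, "ax": 0, "ay": 0, "az": 0, "hand": 1},
  ],
)

```text
time_s: 6.55
eef_pos: [508.2, -61.5, 259.1]
ee_rot: [0.121, -0.696, 0.12, 0.698]
force: [1.5, 0.1, -0.9]
grip_width: 1.001
```

Call:
carry_out(
  targets=[
    {"x": 0.001, "y": -0.05, "z": 0, "ax": 0, "ay": 0, "az": 0, "hand": 1},
    {"x": 0.002, "y": -0.1, "z": 0, "ax": 0, "ay": 0, "az": 0, "hand": 1},
    {"x": 0.002, "y": -0.138, "z": 0, "ax": 0, "ay": 0, "az": 0, "hand": 1},
    {"x": 0.002, "y": -0.138, "z": 0, "ax": 0, "ay": 0, "az": 0, "hand": 1},
    {"x": 0.002, "y": -0.138, "z": 0, "ax": 0, "ay": 0, "az": 0, "hand": 1},
  ],
)

```text
time_s: 7.18
eef_pos: [510.5, -197.2, 259.4]
ee_rot: [0.121, -0.696, 0.12, 0.697]
force: [-0.5, 0.7, 0.5]
grip_width: 1.001
```

```bash
python3 w.py w5 510 -198 148
python3 - <<'E'
from h import *
import pickle
c=pickle.load(open("w5.pkl","rb")); im=cv2.imread("pics/w5.png")
m=cv2.inRange(cv2.cvtColor(im,cv2.COLOR_BGR2HSV),(45,80,30),(85,255,255))
n,l,s,ce=cv2.connectedComponentsWithStats(m); i=1+s[1:,4].argmax(); print(s[i],ce[i])
cn=max(cv2.findContours((l==i).astype(np.uint8),cv2.RETR_EXTERNAL,cv2.CHAIN_APPROX_NONE)[0],key=cv2.contourArea)
P=np.array([ray(c,p[0],148)[:2] for p in cn]); print("circ at 148",cv2.minEnclosingCircle(P.astype(np.float32)),P.mean(0))
E
```

```text
7.175 [ 510.48579716 -197.22650207  259.41411535] [ 0.120672   -0.69622431  0.11995906  0.69736633] [-5.82962952e-01  3.45014590e-01  1.38006721e+00  2.80433862e-04
  1.41839450e+00  1.32975822e+00]
expected px [316.52612344 234.45353208]
[ 277  191   77   78 4448] [314.75247302 230.45098921]
circ at 148 ((513.1426391601562, -197.4881591796875), 30.18828773498535) [ 513.42857359 -197.29391037]
```

View pics/w5.png

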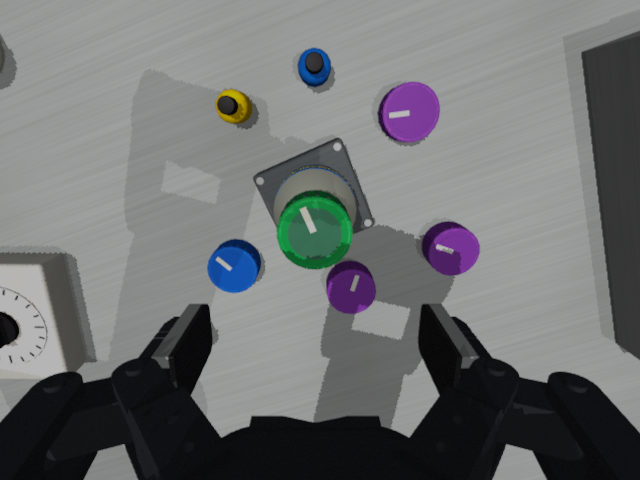

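The green cap is at (315,230), between the open fingers, with its white bar visible at (308,220). It matches the earlier position to 2–3 mm. I'll descend and grip.

Call:
carry_out(
  targets=[
    {"x": 0, "y": -0.001, "z": -0.045, "ax": 0, "ay": 0, "az": 0, "hand": 1},
    {"x": 0, "y": -0.001, "z": -0.085, "ax": 0, "ay": 0, "az": 0, "hand": 1},
    {"x": 0, "y": -0.001, "z": -0.12, "ax": 0, "ay": 0, "az": 0, "hand": 1},
    {"x": 0, "y": -0.001, "z": -0.147, "ax": 0, "ay": 0, "az": 0, "hand": 1},
    {"x": 0, "y": -0.001, "z": -0.147, "ax": 0, "ay": 0, "az": 0, "hand": 1},
  ],
  grip_force=60,
)

```text
time_s: 7.85
eef_pos: [510.0, -197.4, 111.9]
ee_rot: [0.12, -0.696, 0.119, 0.698]
force: [0.4, -0.1, 0.9]
grip_width: 0.997
```

Call:
carry_out(
  targets=[
    {"x": 0, "y": 0, "z": 0, "ax": 0, "ay": 0, "az": 0, "hand": -1},
    {"x": 0, "y": 0, "z": 0, "ax": 0, "ay": 0, "az": 0, "hand": -1},
    {"x": 0, "y": 0, "z": 0, "ax": 0, "ay": 0, "az": 0, "hand": -1},
    {"x": 0, "y": 0, "z": 0, "ax": 0, "ay": 0, "az": 0, "hand": -1},
  ],
)

```text
time_s: 8.35
eef_pos: [511.4, -198.7, 114.8]
ee_rot: [-0.12, 0.698, -0.12, -0.696]
force: [1.2, 5.2, 6.2]
grip_width: 0.642
```

Call:
carry_out(
  targets=[
    {"x": 0, "y": 0, "z": -0.003, "ax": 0, "ay": 0, "az": 0, "hand": -1},
    {"x": 0, "y": 0, "z": -0.006, "ax": 0, "ay": 0, "az": 0, "hand": -1},
    {"x": 0, "y": 0, "z": -0.006, "ax": 0, "ay": 0, "az": 0, "hand": -1},
    {"x": 0, "y": 0, "z": -0.006, "ax": 0, "ay": 0, "az": 0, "hand": -1},
  ],
)

```text
time_s: 8.85
eef_pos: [511.4, -198.8, 109.1]
ee_rot: [-0.12, 0.698, -0.12, -0.696]
force: [-0.6, 5.1, 10.8]
grip_width: 0.642
```

The force fits the spring: 5 N plus 5.7 mm of press. Now the twist.

Call:
carry_out(
  targets=[
    {"x": 0, "y": 0, "z": 0, "ax": 0, "ay": 0, "az": 0.12, "hand": -1},
    {"x": 0, "y": 0, "z": 0, "ax": 0, "ay": 0, "az": 0.25, "hand": -1},
    {"x": 0, "y": 0, "z": 0, "ax": 0, "ay": 0, "az": 0.38, "hand": -1},
    {"x": 0, "y": 0, "z": 0, "ax": 0, "ay": 0, "az": 0.51, "hand": -1},
    {"x": 0, "y": 0, "z": 0, "ax": 0, "ay": 0, "az": 0.64, "hand": -1},
  ],
)

```text
time_s: 9.48
eef_pos: [512.2, -198.4, 109.4]
ee_rot: [0.107, 0.701, 0.106, -0.697]
force: [3.6, 8.3, 11.3]
grip_width: 0.64
```

Call:
carry_out(
  targets=[
    {"x": 0, "y": 0, "z": 0, "ax": 0, "ay": 0, "az": 0.13, "hand": -1},
    {"x": 0, "y": 0, "z": 0, "ax": 0, "ay": 0, "az": 0.26, "hand": -1},
    {"x": 0, "y": 0, "z": 0, "ax": 0, "ay": 0, "az": 0.39, "hand": -1},
    {"x": 0, "y": 0, "z": 0, "ax": 0, "ay": 0, "az": 0.39, "hand": -1},
    {"x": 0, "y": 0, "z": 0, "ax": 0, "ay": 0, "az": 0.39, "hand": -1},
  ],
)

```text
time_s: 10.1
eef_pos: [511.9, -198.2, 109.3]
ee_rot: [0.239, 0.667, 0.238, -0.664]
force: [1.8, 8.7, 11.2]
grip_width: 0.643
```

```bash
python3 w.py w6 511 -198 142
python3 - <<'E'
from h import *
s=ctrl.sense(); print(s["force"],s["wrist_torque"])
import cv2
im=cv2.imread("pics/w6.png"); c=viewer.camera_info("wrist")
hsv=cv2.cvtColor(im,cv2.COLOR_BGR2HSV); u,v=proj(c,(511,-198,142)).astype(int)
x0,y0,x1,y1=u-90,v-90,u+90,min(v+90,480)
g=cv2.inRange(hsv,(45,80,30),(85,255,255)); w=cv2.inRange(hsv,(0,0,120),(180,60,255))
h=max(cv2.findContours(g,cv2.RETR_EXTERNAL,cv2.CHAIN_APPROX_NONE)[0],key=cv2.contourArea)
mk=np.zeros_like(g); cv2.drawContours(mk,[cv2.convexHull(h)],-1,255,-1); mk=cv2.erode(mk,np.ones((9,9)))
n,l,st,ce=cv2.connectedComponentsWithStats(w&mk); i=1+st[1:,4].argmax(); print(st[i],ce[i])
ys,xs=np.nonzero(l==i); P=np.array([ray(c,p,142)[:2] for p in zip(xs,ys)],np.float32)
d=cv2.fitLine(P,cv2.DIST_L2,0,.01,.01).ravel(); print("bar yaw mod pi",np.arctan2(d[1],d[0]), "start ~0.06")
E
```

```text
10.1 [ 511.88201069 -198.15896753  109.33627249] [ 0.23883898  0.66692     0.23815212 -0.66442247] [-0.58391779  0.48673676  1.58344161  0.00256101  1.06852081  0.29758773]
expected px [313.49106717 352.55827833]
[ 2.41739486  8.50744835 11.58785192] [ 1.49554193 -0.2072453   0.02595351]
[283 301  35  51 725] [299.98206897 325.46482759]
bar yaw mod pi 1.0909785 start ~0.06
```

The cap turned 59°, inside the free range of 50–68°. Now the lift.

Call:
carry_out(
  targets=[
    {"x": 0, "y": 0, "z": 0.01, "ax": 0, "ay": 0, "az": 0, "hand": -1},
    {"x": 0, "y": 0, "z": 0.022, "ax": 0, "ay": 0, "az": 0, "hand": -1},
    {"x": 0, "y": 0, "z": 0.04, "ax": 0, "ay": 0, "az": 0, "hand": -1},
    {"x": 0, "y": 0, "z": 0.065, "ax": 0, "ay": 0, "az": 0, "hand": -1},
    {"x": 0, "y": 0, "z": 0.086, "ax": 0, "ay": 0, "az": 0, "hand": -1},
  ],
)

```text
time_s: 10.78
eef_pos: [510.7, -199.2, 194.8]
ee_rot: [0.239, 0.666, 0.238, -0.666]
force: [-0.6, -1.2, -0.5]
grip_width: 0.641
```

Call:
carry_out(
  targets=[
    {"x": 0, "y": 0, "z": 0, "ax": 0, "ay": 0, "az": 0, "hand": -1},
    {"x": 0, "y": 0, "z": 0, "ax": 0, "ay": 0, "az": 0, "hand": -1},
    {"x": 0, "y": 0, "z": 0, "ax": 0, "ay": 0, "az": 0, "hand": -1},
    {"x": 0, "y": 0, "z": 0, "ax": 0, "ay": 0, "az": 0, "hand": -1},
  ],
)

```text
time_s: 11.28
eef_pos: [510.5, -198.9, 192.7]
ee_rot: [-0.238, -0.666, -0.239, 0.666]
force: [0.4, -0.7, 0.1]
grip_width: 0.643
```

Run:
```python
from h import *
s=ctrl.sense(); print(s["time_s"],s["eef_pos"],s["force"],s["grip_width"],np.abs(s["dq"]).max())
a=viewer.capture("scene"); b=viewer.capture("top")
o=np.zeros((600,800,3),np.uint8)
x=cv2.resize(a[130:400,130:520],(800,554))[:,:]; o[:554]=x; cv2.imwrite("pics/end.png",o)
t0=cv2.imread("pics/top0.png"); d=cv2.absdiff(t0,b); 
c=viewer.camera_info("top"); k=np.array([499,184.])
r,_,_=blobs(b,(0,120,80),(8,255,255),(150,220,280,325)); print([(p.tolist(),int(q[4])) for p,q in r])
```

```text
11.275 [ 510.50065973 -198.91603038  192.74587295] [ 0.3591291  -0.72966351  0.082918  ] 0.6433393998763939 0.0024233151388935595
[([240.4, 270.0], 5), ([235.4, 277.0], 14)]
```

View pics/end.png

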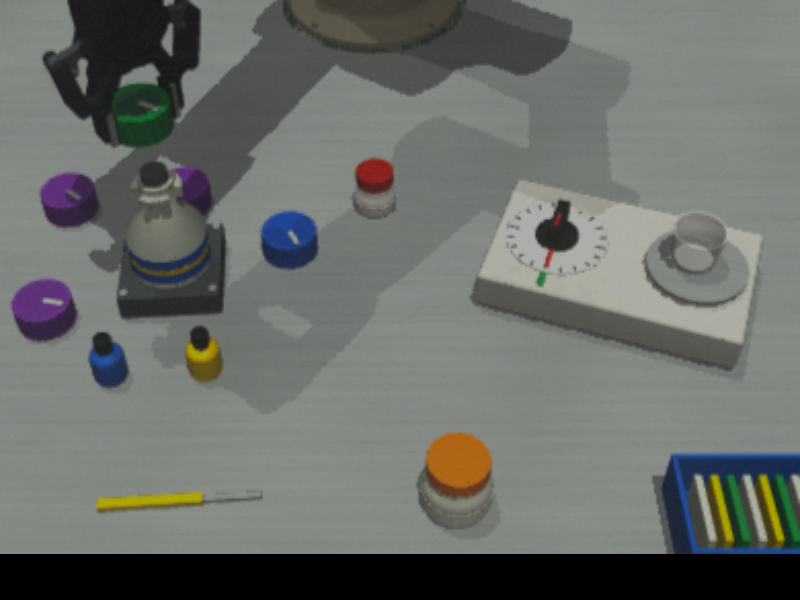

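The cap (142,115) is held level above the open bottle (155,175). The pointer is on the green mark (545,270), and everything else stands where it was.

```bash
python3 -c "
from rig import finish_job; print(finish_job())"
```

```text
the job is handed in; nothing more can be done
None
```

The job is done and handed in at about 11.5 s of the 51 s allowed. I turned the tare knob to zero and let go, then pressed the green cap down 5.7 mm, twisted it counter-clockwise and lifted it.

**Last checks:**
- **Tare pointer:** after release it read within about 0.01 rad of the green mark.
- **Press:** the force was 10.8 N, which fits the spring at that depth.
- **Twist:** the wrist camera showed the cap turned about 59°.
- **Hold:** the cap is still gripped (opening 0.64 of full), still, and looks level in the picture. By the tool's position it is about 78 mm higher than it sat and within a few mm of the bottle axis. The force reading is near zero, so it is not touching the bottle.
- **Other things:** the cup and the other loose things look unmoved and upright in the last picture, judged by eye only.

**Failed or disagreed:**
- My first three move calls were refused because some keys were missing. The arm did not move and no harm was done.
- The fixed cameras and the wrist camera differed by up to about 4 mm on the knob and cap positions. I used the wrist camera for the knob, and a value between the views for the cap.

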